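Lay out the weighing station

TASK

Lay out the bench for the weighing exercise: put the cork ring in the middle of the balance's pan and stand the porcelain crucible inside it, and stand the steel beaker in the middle of the stirrer's white plate. On the bench, stand the short wide jar to the left of the balance and the tall narrow jar to its right (left and right as you face its display from the robot), each in line with the middle of the pan and with a gap of about 2 cm to the side of the balance. Leave everything upright and let go of, and do not disturb the wash bottle or the soap dispenser.

Things in the scene. Friction and masses are not known exactly. Their poses are not given: they have to be found in the camera images.
- balance: Flat black balance, fixed, in the left or right half of the bench, turned up to 12 degrees. Origin on the bench under the centre of its round steel pan (100 mm across, top 45 mm above the bench); x points away from its display (away from the robot), y to its left, z up. Case 35 mm high, sides at y = +65 and -65 mm, front (display, two blue keys) at x = -93, rear at +72 mm.
- stirrer: Grey magnetic stirrer, fixed, in the other half, turned up to 12 degrees. Origin on the bench under the centre of its square white top plate (108 mm wide, top 55 mm above the bench); x points away from its front (two black knobs), y to its left, z up. Case sides at y = +60 and -60 mm, front at x = -85 (knobs to -93), rear at +60 mm.
- cork_ring: Flat ring of cork lying on the bench, outside 60 mm, hole 42 mm across, 20 mm high. Origin at the centre of its underside, z up.
- crucible: White porcelain crucible, open at the top, upright, 55 mm high: foot 26 mm across, 32 mm at 20 mm height, widening to 45 mm at 35 mm height and straight from there to the rim (grip it there). In the ring it passes through the hole and its foot stands on the pan. Origin at the centre of its underside, z up.
- short_jar: Short wide amber jar with a white label band and a black cap, 52 mm across, 62 mm high; the cap is 48 mm across and the top 18 mm. Origin at the centre of its underside, z up.
- tall_jar: Tall narrow amber jar with a white label band and a black cap, 40 mm across, 105 mm high; the cap is 36 mm across and the top 18 mm. Origin at the centre of its underside, z up.
- beaker: Plain steel beaker, open at the top, straight sides, 58 mm across, 72 mm high, wall 3 mm, with a small spout at the rim that points along its x axis and juts out 8 mm. Origin at the centre of its underside, z up.
- wash_bottle: Bystander: whitish wash bottle with a blue cap and a bent spout, 64 mm across, about 180 mm high, loose, at the left or right edge of the work area. Origin at the centre of its underside.
- soap: Bystander: square teal soap dispenser with a metal pump, 56 x 56 mm, about 150 mm high, loose, at the other edge. Origin at the centre of its underside.
Things that resemble listed ones, but are neither listed nor needed, are in the scene too. Leave any blue look-alike of the crucible alone.

How it is judged:
At the end, for the whole second after the job is handed in: Ring on the pan within 12 mm of centre; crucible in it, on the pan, within 10 mm; beaker on the plate within 12 mm of its middle; short jar left, tall jar right of the balance, on the bench, within 15 mm of the pan's line, gap 5 to 35 mm. All upright (0.1 rad), at rest, released (horizontal distance between cork_ring and balance below 0.012 m and z of cork_ring in the frame of balance between 0.041 and 0.049 m and horizontal distance between crucible and cork_ring below 0.01 m and z of crucible in the frame of balance between 0.041 and 0.049 m and x of short_jar in the frame of balance between -0.015 and 0.015 m and y of short_jar in the frame of balance between 0.096 and 0.126 m and x of tall_jar in the frame of balance between -0.015 and 0.015 m and y of tall_jar in the frame of balance between -0.12 and -0.09 m and horizontal distance between beaker and stirrer below 0.012 m and z of beaker in the frame of stirrer between 0.051 and 0.059 m and z of short_jar in the frame of balance between -0.004 and 0.004 m and z of tall_jar in the frame of balance between -0.004 and 0.004 m and angle between each of cork_ring, crucible, short_jar, tall_jar, beaker's own z axis and vertical below 0.1 rad and linear speed of each of cork_ring, crucible, short_jar, tall_jar, beaker below 0.02 m/s and angular speed of each of cork_ring, crucible, short_jar, tall_jar, beaker below 0.3 rad/s); the robot touches nothing.
It fails at once if the wash bottle is disturbed (moved more than 25 mm or tipped) (distance of wash_bottle from where it was at the start of the episode above 0.025 m or angle between wash_bottle's own z axis and vertical above 0.4 rad).
It fails at once if the soap dispenser is disturbed (moved more than 25 mm or tipped) (distance of soap from where it was at the start of the episode above 0.025 m or angle between soap's own z axis and vertical above 0.4 rad).
It also fails if it takes over 144 s, if anything falls off the work surface, if the arm or the gripper's body presses on something with over 40 N, if the wrist force passes 120 N, or if a joint passes its speed limit or range.

ROBOT

A 6-joint arm with a two-finger parallel gripper is mounted at the origin on the work surface. World frame = base frame: x ahead of the robot, y to its left, z up, the work surface at z = 0. Lengths are in m, angles in rad, forces in N, time in s.
With the tool pointing down it reaches from about 0.325 to 0.85 m from the base axis. Payload 15.5 kg.
Tool frame: the origin (TCP) lies on the centre line of the jaws, within the pads' length; the fingertips stand 22 mm ahead of it and the grasp point (between the pads) lies 3 mm ahead of it; z points along the fingers, y is the line along which they close (so a half turn about z gives the same grasp; the last joint's range is limited). The gripper opens to 91 mm and grips with 3 to 60 N. Pads are 32 mm wide; open, the fingers measure 118 mm over their backs; the gripper's body (76 mm by 178 mm) begins 60 mm behind the grasp point.
Start: joints at [-0.096, 0.494, 1.345, -0, 1.302, -0.096], TCP at [0.625, 0, 0.236] pointing down, gripper open.
Joint ranges: [-2.91, 2.91], [-0.82, 2.16], [0.22, 2.67], [-1.22, 4.37], [0.12, 2.79], [-3.08, 3.08]. Speed limits (rad/s): [1.89, 1.89, 2.57, 3.01, 3.01, 3.01].

INTERFACE

Orientations are given as a unit quaternion [w, x, y, z].
In Python, from station import env, optics gives the robot as it stands.
- The arm moves only by the shell command python3 -m creep 'ROWS' [OPENING] [FORCE]. ROWS is JSON, a list that holds one entry, the list of rows, each a list of 6 numbers: the shift along the tool's x, y, z in m, then the turn, a rotation vector about the tool's x, y, z in rad. In form: [[[x, y, z, wx, wy, wz], ...]]. A call has 1 to 12 rows; each row shifts and turns the commanded pose from where the row before left it, along the tool's axes as they then stand; what a row does not reach is not made up. A row lasts 1/12 s, in which the tool goes at most 41.7 mm and 7.16 degrees, less where a joint would pass 70% of its speed; a pose out of reach is approached as far as the arm can. A call with a gripper value outside its range is refused whole. OPENING is the gripper's target within -1 to 1 (shut at 1, half-way at 0, fully open at -1), set as the call begins (- or left out, the last holds). The fingers move at their own pace and stop on an object; FORCE is the grip in N (left out, the last holds). Time passes only in rows, so rows that do not move let the fingers close. It gives the time, the measured TCP pose, the force, the opening and the grip force at its end, in the units of the state.
- env.read_state(): the state, without advancing time (a new reading comes with each control period).
- optics.grab_frame(name): name is "scene" or "side" or "wrist"; returns a dict with "frame" (400x640x3 uint8, red, green, blue), "range_z" (400x640 float32, m along the optical axis (not along the pixel's ray), 0 where there is no reading), "mtx" (3x3 intrinsics, pixels), "R" (3x3) and "t" (3): a world point X has camera coordinates R X + t. Camera axes: x right, y down, z forward; pixel columns grow to the right and rows downward; lengths in m; the calibration is good to about 2 mm. A picture is of the moment at which its call begins.
- env.sign_off(): hands the job in; it is judged then, once.
Trained networks look in a picture, given as the dict that the camera call returned (one of the last four; its "shot" number tells which), for a name from the list of things; names that differ only in an ending like _2 or _b are one class to them, and where a whole thing is asked for, a point or a joint stands for the part that bears it (a point fixed in the world has none). Each returns a list of dicts, best first, with "score" (0 to 1); they miss things now and then, are a little off and sometimes report something else, mostly with a low value. They report only what shows in the picture. A call takes as long as a camera call. They do not tell look-alikes from the thing itself.
- optics.silhouettes(target, picture): "mask" (400x640 bool, what is visible of it) and "extent" ([left, top, right, bottom] in pixels, round what is visible of it).
The state is a dict: "t": time; "qpos": joint angles; "joint_velocities": joint speeds; "joint_efforts": joint torques, N m; "tcp_pos": TCP position; "eef_rot": TCP orientation; "contact_force": force on the tool from outside, world axes, zero at the start; "moment": the same for the moment, N m; "gripper_width": finger opening in m; "grasp_force": force on a finger pad.
Only numpy, scipy, OpenCV 4.12 (cv2) and the standard library are available. Lean on these libraries where they do the work, as an engineer would, in place of code of your own. Each camera call takes 0.05 s, during which the arm holds its last target. There are 200 camera calls.

## Working session

There is one attempt and no reset: what is moved stays moved. The work goes in short steps, Python scripts to look and compute and a shell command to move; the robot and the scene stay as the last step left them, time stands still between calls to the robot, and variables do not carry over. Pictures are saved under pics/ and viewed, at most 14 in all, crops included, and the job is handed in when it is done.

```bash
ls; mkdir -p pics; cat > h.py <<'E'
import numpy as np,cv2
from station import env,optics
def pts(p,m=None):
    z=p["range_z"]; m=(z>0) if m is None else (m&(z>0))
    v,u=np.nonzero(m); d=z[v,u]; K=p["mtx"]
    c=np.stack([(u-K[0,2])/K[0,0]*d,(v-K[1,2])/K[1,1]*d,d],1)
    return (c-p["t"])@p["R"], u,v
def save(p,n): cv2.imwrite("pics/"+n,p["frame"][:,:,::-1])
E
python3 - <<'E'
from h import *
for cam in ["scene","side"]:
    p=optics.grab_frame(cam); save(p,cam+"0.png")
    print(cam, "pos",(-p["R"].T@p["t"]).round(3))
    for n in "balance stirrer cork_ring crucible short_jar tall_jar beaker wash_bottle soap".split():
        for d in optics.silhouettes(n,p):
            X,_,_=pts(p,d["mask"])
            if len(X)<5: continue
            lo,hi=np.percentile(X,[2,98],0)
            top=X[X[:,2]>np.percentile(X[:,2],98)-.006]
            print(n,round(d["score"],2),[int(a) for a in d["extent"]],"lo",lo.round(3),"hi",hi.round(3),"topc",((top.min(0)+top.max(0))/2).round(3))
print(env.read_state())
E
```

```text
pics
scene pos [ 1.336 -0.291  0.807]
balance 0.86 [247, 220, 318, 283] lo [ 0.537 -0.213  0.002] hi [ 0.699 -0.085  0.046] topc [ 0.626 -0.148  0.044]
stirrer 0.89 [366, 193, 430, 245] lo [0.538 0.114 0.005] hi [0.676 0.23  0.056] topc [0.615 0.177 0.054]
cork_ring 0.78 [256, 197, 274, 215] lo [ 0.397 -0.172 -0.002] hi [ 0.455 -0.117  0.021] topc [ 0.426 -0.144  0.019]
crucible 0.67 [309, 186, 324, 209] lo [ 0.444 -0.016  0.006] hi [0.487 0.022 0.054] topc [0.464 0.003 0.053]
crucible 0.67 [295, 170, 308, 190] lo [ 0.351 -0.031  0.001] hi [0.396 0.009 0.055] topc [ 0.374 -0.012  0.053]
short_jar 0.73 [348, 169, 361, 193] lo [ 0.425  0.013 -0.   ] hi [0.682 0.155 0.26 ] topc [0.693 0.012 0.273]
short_jar 0.59 [456, 136, 482, 186] lo [0.504 0.438 0.005] hi [0.549 0.484 0.145] topc [0.52  0.468 0.147]
tall_jar 0.7 [202, 174, 218, 205] lo [ 0.348 -0.291  0.006] hi [ 0.373 -0.259  0.106] topc [ 0.355 -0.275  0.103]
beaker 0.62 [384, 143, 407, 175] lo [ 0.341  0.267 -0.   ] hi [0.401 0.323 0.072] topc [0.373 0.296 0.07 ]
wash_bottle 0.96 [456, 124, 482, 188] lo [0.499 0.438 0.003] hi [0.5
[... 1419 characters left out ...]
ay([-9.55140525e-02,  4.93585249e-01,  1.34550289e+00,  1.53545289e-05,
        1.30249931e+00, -9.54614802e-02]), 'joint_velocities': array([ 0.00059743, -0.00203246,  0.00044062, -0.00049896,  0.00077586,
        0.00023707]), 'joint_efforts': array([ 6.52504314e-04, -8.78670359e+01, -3.82256877e+01,  7.08706537e-02,
        4.38584760e-02, -7.29361489e-06]), 'tcp_pos': array([ 6.25000678e-01, -7.29170671e-07,  2.35923164e-01]), 'eef_rot': array([-2.70283233e-06,  7.07126807e-01,  7.07086755e-01,  7.36719432e-06]), 'contact_force': array([0.02189819, 0.5804691 , 0.73681766]), 'moment': array([-0.04017058, -0.0301511 , -0.03822702]), 'grasp_force': 0.0, 'gripper_width': 0.09127665445024953}
```

View pictures.

```bash
python3 - <<'E'
from h import *
a=cv2.imread("pics/scene0.png")[110:300,120:500]
b=cv2.imread("pics/side0.png")[70:390,200:420]
cv2.imwrite("pics/a.png",cv2.resize(a,(800,400),interpolation=cv2.INTER_CUBIC)); cv2.imwrite("pics/b.png",cv2.resize(b,(412,600),interpolation=cv2.INTER_CUBIC))
for cam in ["scene","side"]:
    p=optics.grab_frame(cam); f=p["frame"].astype(int)
    for n,lo,hi in [("balance",.041,.052),("stirrer",.05,.062)]:
        d=optics.silhouettes(n,p)[0]; X,u,v=pts(p,d["mask"]); 
        k=(X[:,2]>lo)&(X[:,2]<hi); q=X[k,:2].astype(np.float32)
        print(cam,n,cv2.minEnclosingCircle(q),cv2.minAreaRect(q))
        print("  whole",cv2.minAreaRect(X[:,:2].astype(np.float32)))
    for n in ["short_jar","crucible","cork_ring","tall_jar","beaker"]:
        for d in optics.silhouettes(n,p):
            X,u,v=pts(p,d["mask"]); k=X[:,2]>np.percentile(X[:,2],90)-.006
            print(n,d["extent"],np.median(f[v,u],0),cv2.minEnclosingCircle(X[k,:2].astype(np.float32)))
E
```

```text
scene balance ((0.6253568530082703, -0.1483936309814453), 0.05133060738444328) ((0.6247867345809937, -0.1480710655450821), (0.09675624221563339, 0.1000853031873703), 73.35340881347656)
  whole ((0.6154977083206177, -0.14992523193359375), (0.16722312569618225, 0.12857826054096222), 4.865936756134033)
scene stirrer ((0.6153115034103394, 0.17588847875595093), 0.07490246742963791) ((0.6147770881652832, 0.1772749125957489), (0.11129527539014816, 0.11002273857593536), 2.9156157970428467)
  whole ((0.5791054964065552, 0.19022074341773987), (0.1928444504737854, 0.15434592962265015), 3.6050913333892822)
short_jar [365.8, 190.2, 428.2, 246.2] [137. 132. 121.] ((0.6137831807136536, 0.1742408126592636), 0.0766366645693779)
short_jar [352.7, 169.3, 361.6, 193.0] [54. 50. 38.] ((0.43350982666015625, 0.14109081029891968), 0.01827552728354931)
crucible [297.2, 169.9, 308.8, 189.6] [10. 32. 70.] ((0.3749343156814575, -0.009800013154745102), 0.02305685728788376)
crucible [310.2, 185.7, 325.1, 210.3] [97. 93. 85.] ((0.4667387306690216, 0.0036370621528476477), 0.025158708915114403)
cork_ring [256.1, 201
[... 1531 characters left out ...]
ng [341.2, 169.9, 363.2, 185.2] [86. 73. 55.] ((0.4256238639354706, -0.13878008723258972), 0.03281112387776375)
cork_ring [336.5, 220.0, 356.7, 248.8] [47. 44. 38.] ((0.41888293623924255, 0.13822387158870697), 0.025310730561614037)
cork_ring [262.6, 298.1, 298.4, 371.9] [91. 92. 89.] ((0.5056777000427246, 0.4747806787490845), 0.029637645930051804)
tall_jar [370.7, 125.8, 386.8, 159.4] [59. 52. 45.] ((0.34910911321640015, -0.26779118180274963), 0.02025446854531765)
beaker [343.4, 263.7, 373.2, 305.4] [72. 70. 65.] ((0.37347927689552307, 0.29946786165237427), 0.03334500640630722)
beaker [343.4, 170.1, 363.0, 184.7] [84. 70. 53.] ((0.4256238639354706, -0.13878008723258972), 0.03281112387776375)
```

View pics/a.png

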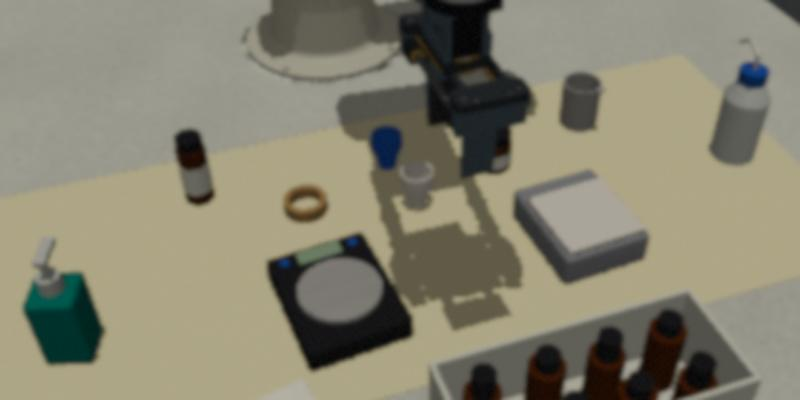

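View pics/b.png

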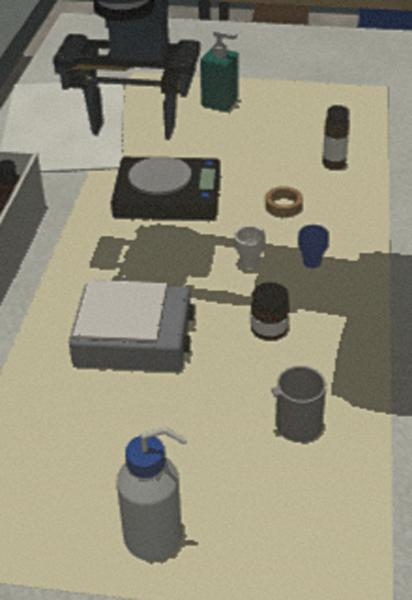

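The crucible candidates are the white one at scene (317,198) and the blue look-alike at scene (302,180). The white porcelain one, at about (0.463, 0.006), fits the description. The enlarged crops show both clearly: white at crop (416,185), blue at crop (386,147). The ring comes first.

```bash
cat >> h.py <<'E'
def look(names,tag=None):
    p=optics.grab_frame("wrist"); s=env.read_state(); print("tcp",s["tcp_pos"].round(4),"w",round(s["gripper_width"],4),"t",s["t"])
    if tag: save(p,tag)
    for n in names:
        for d in optics.silhouettes(n,p)[:2]:
            X,u,v=pts(p,d["mask"])
            if len(X)<5: continue
            zt=np.percentile(X[:,2],95); k=X[:,2]>zt-.005; q=X[k,:2].astype(np.float32)
            c,r=cv2.minEnclosingCircle(q)
            print(n,round(d["score"],2),[int(a) for a in d["extent"]],np.median(p["frame"][v,u],0),"top z",zt.round(4),"c",np.round(c,4),"r",round(r,4),"rect",[np.round(a,4) for a in cv2.minAreaRect(q)])
    return p
E
python3 -m creep '[[[-0.0177,-0.0248,0,0,0,0],[-0.0177,-0.0248,0,0,0,0],[-0.0177,-0.0248,0,0,0,0],[-0.0177,-0.0248,0,0,0,0],[-0.0177,-0.0248,0,0,0,0],[-0.0177,-0.0248,0,0,0,0],[-0.0177,-0.0248,0,0,0,0],[-0.0177,-0.0248,0,0,0,0],[0,0,0,0,0,0],[0,0,0,0,0,0],[0,0,0,0,0,0]]]' -1 20
python3 -c "
from h import *
p=look(['cork_ring','tall_jar','balance','crucible'],'w1.png'); print((-p['R'].T@p['t']).round(3),p['R'].round(2))"
```

```text
t: 2.72
tcp_pos: [0.4271, -0.1417, 0.2362]
eef_rot: [0.0, 0.707, 0.707, 0.0]
contact_force: [0.1, -0.5, -0.1]
gripper_width: 0.0911
grasp_force: 0.0
tcp [ 0.4273 -0.1415  0.2361] w 0.0914 t 2.7667
cork_ring 0.89 [293, 147, 345, 205] [87. 63. 39.] top z 0.0206 c [ 0.4269 -0.1411] r 0.03 rect [array([ 0.4261, -0.1412]), array([0.0587, 0.0566]), np.float64(89.7578)]
tall_jar 0.73 [224, 291, 274, 331] [27.  22.  18.5] top z 0.1052 c [ 0.3525 -0.2716] r 0.0177 rect [array([ 0.3525, -0.2662]), array([0.0346, 0.0243]), np.float64(0.317)]
balance 0.71 [411, 118, 578, 243] [50. 57. 54.] top z 0.0454 c [ 0.6251 -0.1461] r 0.0506 rect [array([ 0.6245, -0.1456]), array([0.0991, 0.098 ]), np.float64(11.0736)]
crucible 0.58 [337, 2, 390, 55] [120. 111. 104.] top z 0.0549 c [0.4647 0.0055] r 0.0225 rect [array([0.4643, 0.0042]), array([0.0442, 0.042 ]), np.float64(2.1824)]
crucible 0.57 [235, 12, 287, 71] [18. 42. 91.] top z 0.0549 c [ 0.3736 -0.0083] r 0.0227 rect [array([ 0.3739, -0.0086]), array([0.0443, 0.0439]), np.float64(0.491)]
[ 0.427 -0.073  0.384] [[ 1.   -0.    0.  ]
 [-0.   -0.97  0.25]
 [ 0.   -0.25 -0.97]]
```

View pics/w1.png

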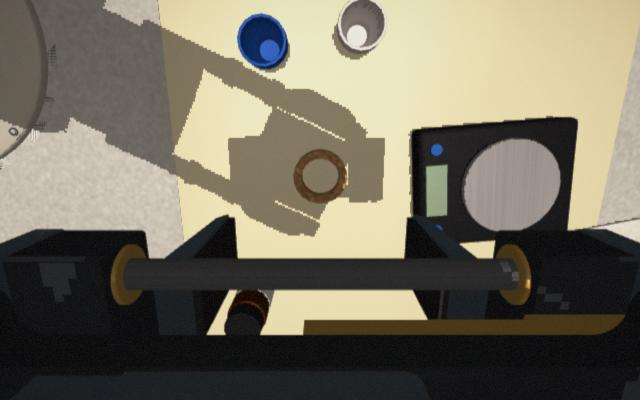

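The wrist view shows the ring at (320,176), the pan at (512,185), the white crucible at (361,25) and the blue one at (263,42). The heights match the text and the tool is already centred over the ring, so I descend and grip.

```bash
python3 -m creep '[[[0,0,0.035,0,0,0],[0,0,0.035,0,0,0],[0,0,0.035,0,0,0],[0,0,0.035,0,0,0],[0,0,0.03,0,0,0],[0,0,0.02,0,0,0],[0,0,0.01,0,0,0],[0,0,0.008,0,0,0],[0,0,0,0,0,0],[0,0,0,0,0,0],[0,0,0,0,0,0]]]' -1 | tail -5
python3 -m creep '[[[0,0,0,0,0,0],[0,0,0,0,0,0],[0,0,0,0,0,0],[0,0,0,0,0,0],[0,0,0,0,0,0],[0,0,0,0,0,0],[0,0,0,0,0,0],[0,0,0,0,0,0],[0,0,0,0,0,0],[0,0,0,0,0,0],[0,0,0,0,0,0],[0,0,0,0,0,0]]]' 1 15
```

```text
tcp_pos: [0.4271, -0.1417, 0.0286]
eef_rot: [0.001, 0.707, 0.707, 0.0]
contact_force: [-0.5, 0.4, 0.4]
gripper_width: 0.091
grasp_force: 0.0
t: 4.88
tcp_pos: [0.4267, -0.1417, 0.0281]
eef_rot: [0.0, 0.707, 0.707, 0.0]
contact_force: [0.3, 1.0, 5.5]
gripper_width: 0.0603
grasp_force: 15.0
```

```bash
python3 -m creep '[[[0,0,-0.03,0,0,0],[0,0,-0.03,0,0,0],[0,0,-0.03,0,0,0],[0,0.02,0,0,0,0],[-0.001,0.03,0,0,0,0],[-0.001,0.03,0,0,0,0],[-0.001,0.03,0,0,0,0],[-0.001,0.03,0,0,0,0],[0,0.03,0,0,0,0],[0,0.028,0,0,0,0],[0,0,0,0,0,0],[0,0,0,0,0,0]]]' 
python3 -c "
from h import *
p=look(['cork_ring','balance','stirrer','short_jar'])"
```

```text
t: 5.88
tcp_pos: [0.6253, -0.1454, 0.1173]
eef_rot: [-0.0, 0.707, 0.707, -0.0]
contact_force: [-0.4, 0.9, -0.0]
gripper_width: 0.0599
grasp_force: 15.0
tcp [ 0.6241 -0.1453  0.1173] w 0.0603 t 5.9333
cork_ring 0.96 [262, 190, 379, 307] [91. 66. 41.] top z 0.1096 c [ 0.6245 -0.1425] r 0.0322 rect [array([ 0.6243, -0.1442]), array([0.0597, 0.0571]), np.float64(60.1182)]
balance 0.8 [179, 113, 418, 296] [41. 41. 41.] top z 0.0452 c [ 0.6254 -0.1427] r 0.0496 rect [array([ 0.624 , -0.1368]), array([0.0873, 0.087 ]), np.float64(48.3306)]
```

```bash
python3 -m creep '[[[0,0,0.015,0,0,0],[0,0,0.015,0,0,0],[0,0,0.008,0,0,0],[0,0,0.004,0,0,0],[0,0,0.0025,0,0,0],[0,0,0,0,0,0],[0,0,0,0,0,0],[0,0,0,0,0,0]]]'
python3 -m creep '[[[0,0,0,0,0,0],[0,0,0,0,0,0],[0,0,0,0,0,0],[0,0,0,0,0,0],[0,0,0,0,0,0],[0,0,0,0,0,0],[0,0,0,0,0,0],[0,0,0,0,0,0],[0,0,0,0,0,0],[0,0,-0.03,0,0,0],[0,0,-0.035,0,0,0],[0,0,-0.035,0,0,0]]]' -1
python3 -m creep '[[[0,0,-0.035,0,0,0],[0,0,-0.03,0,0,0],[0.0315,-0.0225,0,0,0,0],[0.0315,-0.0225,0,0,0,0],[0.0315,-0.0225,0,0,0,0],[0.0315,-0.0225,0,0,0,0],[0.0315,-0.0225,0,0,0,0],[0.0315,-0.0225,0,0,0,0],[0.0315,-0.0225,0,0,0,0],[0.0315,-0.0225,0,0,0,0],[0.0315,-0.0225,0,0,0,0],[0,0,0,0,0,0]]]'
python3 -m creep '[[[0,0,0,0,0,0],[0,0,0,0,0,0]]]' | tail -5
python3 -c "
from h import *
p=look(['short_jar','cork_ring','balance','stirrer','beaker'],'w2.png')"
```

```text
t: 6.8
tcp_pos: [0.6249, -0.1457, 0.074]
eef_rot: [0.0, 0.707, 0.707, 0.0]
contact_force: [0.1, -0.6, -0.2]
gripper_width: 0.0599
grasp_force: 15.0
t: 7.8
tcp_pos: [0.624, -0.1454, 0.1741]
eef_rot: [-0.001, 0.707, 0.707, -0.0]
contact_force: [1.4, -0.8, 1.5]
gripper_width: 0.0914
grasp_force: 0.0
t: 8.8
tcp_pos: [0.4179, 0.1417, 0.2384]
eef_rot: [-0.001, 0.706, 0.708, -0.0]
contact_force: [0.2, -1.7, 0.2]
gripper_width: 0.091
grasp_force: 0.0
tcp_pos: [0.4224, 0.1379, 0.2386]
eef_rot: [0.0, 0.707, 0.707, 0.0]
contact_force: [-0.1, -0.2, -0.3]
gripper_width: 0.0909
grasp_force: 0.0
tcp [0.4227 0.1375 0.2385] w 0.0912 t 9.0167
short_jar 0.61 [297, 155, 342, 211] [14. 13. 13.] top z 0.0626 c [0.4228 0.1358] r 0.0237 rect [array([0.4229, 0.1362]), array([0.0468, 0.0459]), np.float64(12.2191)]
short_jar 0.61 [227, 0, 302, 54] [145. 136. 128.] top z 0.0715 c [0.3711 0.2965] r 0.0291 rect [array([0.3713, 0.2847]), array([0.0578, 0.0315]), np.float64(0.6509)]
stirrer 0.72 [296, 155, 344, 212] [14. 13. 13.] top z 0.0626 c [0.4228 0.1358] r 0.0238 rect [array([0.4226, 0.1359]), array([0.0468, 0.0464]), np.float64(64.6797)]
stirrer 0.63 [409, 76, 580, 202] [217. 201. 188.] top z 0.0556 c [0.6146 0.1795] r 0.0752 rect [array([0.6145, 0.1791]), array([0.1085, 0.1082]), np.float64(3.5148)]
beaker 0.67 [224, 1, 300, 54] [145. 137. 129.] top z 0.0715 c [0.3711 0.2965] r 0.0291 rect [array([0.3713, 0.2847]), array([0.0578, 0.0315]), np.float64(0.6509)]
```

View pics/w2.png

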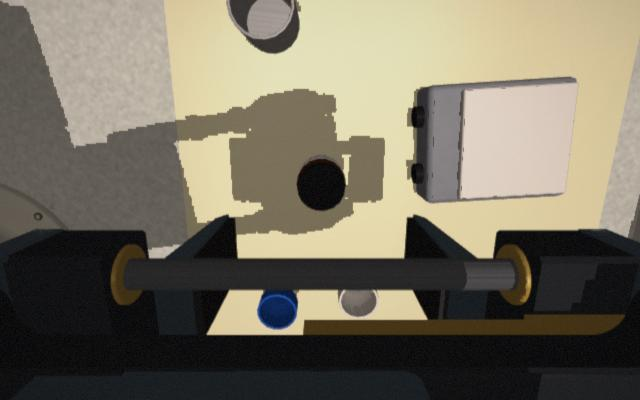

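The wrist view has the jar at (321,183), the plate at (517,140) and the beaker at (265,20). The jar lies under the tool, so I grip it and carry it to the left of the balance.

```bash
python3 -m creep '[[[-0.0015,0,0.035,0,0,0],[0,0,0.035,0,0,0],[0,0,0.035,0,0,0],[0,0,0.035,0,0,0],[0,0,0.03,0,0,0],[0,0,0.02,0,0,0],[0,0,0.0085,0,0,0],[0,0,0,0,0,0],[0,0,0,0,0,0],[0,0,0,0,0,0]]]' -1 | sed -n 2p
python3 -m creep '[[[0,0,0,0,0,0],[0,0,0,0,0,0],[0,0,0,0,0,0],[0,0,0,0,0,0],[0,0,0,0,0,0],[0,0,0,0,0,0],[0,0,0,0,0,0],[0,0,0,0,0,0],[0,0,0,0,0,0],[0,0,0,0,0,0],[0,0,0,0,0,0],[0,0,0,0,0,0]]]' 1 25
python3 -m creep '[[[0,0,-0.03,0,0,0],[0,0,-0.03,0,0,0],[0,0,-0.03,0,0,0],[-0.02,0.0225,0,0,0,0],[-0.025,0.028,0,0,0,0],[-0.025,0.028,0,0,0,0],[-0.025,0.028,0,0,0,0],[-0.025,0.028,0,0,0,0],[-0.025,0.028,0,0,0,0],[-0.025,0.03,0,0,0,0],[0,0,0,0,0,0],[0,0,0,0,0,0]]]'
python3 -c "
from h import *
p=look(['short_jar','balance'])
d=optics.silhouettes('balance',p)[0]; X,_,_=pts(p,d['mask']); k=abs(X[:,2]-.0335)<.006; print(cv2.minAreaRect(X[k,:2].astype(np.float32)))
p=optics.grab_frame('scene')
d=optics.silhouettes('balance',p)[0]; X,_,_=pts(p,d['mask']); k=(X[:,2]>.02); print(cv2.minAreaRect(X[k,:2].astype(np.float32)))
d=optics.silhouettes('cork_ring',p)[0]; X,_,_=pts(p,d['mask']);print(cv2.minEnclosingCircle(X[X[:,2]>.055,:2].astype(np.float32)))
"
```

```text
tcp_pos: [0.4229, 0.1364, 0.041]
t: 11.1
tcp_pos: [0.4221, 0.1364, 0.04]
eef_rot: [0.0, 0.707, 0.707, 0.0]
contact_force: [-0.4, -0.0, 5.8]
gripper_width: 0.0509
grasp_force: 25.0
t: 12.1
tcp_pos: [0.6155, -0.035, 0.1292]
eef_rot: [-0.0, 0.708, 0.706, -0.0]
contact_force: [-1.1, 0.9, -2.1]
gripper_width: 0.0511
grasp_force: 25.0
tcp [ 0.6142 -0.034   0.1291] w 0.0511 t 12.15
short_jar 0.69 [265, 196, 374, 320] [17. 16. 15.] top z 0.1514 c [ 0.616  -0.0285] r 0.0291 rect [array([ 0.6165, -0.0331]), array([0.0488, 0.0473]), np.float64(65.4349)]
balance 0.91 [261, 301, 378, 317] [111.5 104.   97.5] top z 0.0453 c [ 0.6211 -0.1227] r 0.0405 rect [array([ 0.6211, -0.1227]), array([0.08  , 0.0153]), np.float64(10.7944)]
((0.5748010277748108, -0.12274882942438126), (0.01602211594581604, 0.012072943150997162), 73.42732238769531)
((0.6163181662559509, -0.14910492300987244), (0.16586138308048248, 0.12958204746246338), 4.709475517272949)
((0.6259441375732422, -0.14542156457901), 0.03135012090206146)
```

```bash
python3 -m creep '[[[0,0,0.025,0,0,0],[0,0,0.025,0,0,0],[0,0,0.02,0,0,0],[0,0,0.01,0,0,0],[0,0,0.005,0,0,0],[0,0,0.0035,0,0,0],[0,0,0,0,0,0],[0,0,0,0,0,0],[0,0,0,0,0,0]]]'
python3 -m creep '[[[0,0,0,0,0,0],[0,0,0,0,0,0],[0,0,0,0,0,0],[0,0,0,0,0,0],[0,0,0,0,0,0],[0,0,0,0,0,0],[0,0,0,0,0,0],[0,0,-0.025,0,0,0],[0,0,-0.035,0,0,0],[0,0,-0.035,0,0,0],[0,0,-0.035,0,0,0],[0,0,-0.035,0,0,0]]]' -1
python3 -m creep '[[[0,0,-0.035,0,0,0],[-0.024,-0.0264,0,0,0,0],[-0.024,-0.0264,0,0,0,0],[-0.024,-0.0264,0,0,0,0],[-0.024,-0.0264,0,0,0,0],[-0.024,-0.0264,0,0,0,0],[-0.024,-0.0264,0,0,0,0],[-0.024,-0.0264,0,0,0,0],[-0.024,-0.0264,0,0,0,0],[-0.022,-0.0264,0,0,0,0],[-0.022,-0.0254,0,0,0,0],[0,0,0,0,0,0]]]'
python3 -m creep '[[[0,0,0,0,0,0],[0,0,0,0,0,0]]]' | sed -n 2p
python3 -c "
from h import *
p=look(['tall_jar','cork_ring','balance'])"
```

```text
t: 13.2
tcp_pos: [0.6152, -0.0337, 0.0424]
eef_rot: [0.001, 0.707, 0.707, 0.0]
contact_force: [0.2, -0.8, -1.9]
gripper_width: 0.0508
grasp_force: 25.0
t: 14.2
tcp_pos: [0.6142, -0.0335, 0.2081]
eef_rot: [-0.0, 0.707, 0.707, -0.0]
contact_force: [1.1, -0.8, 0.7]
gripper_width: 0.091
grasp_force: 0.0
t: 15.2
tcp_pos: [0.3481, -0.2723, 0.2415]
eef_rot: [-0.0, 0.708, 0.706, -0.001]
contact_force: [1.1, -0.1, -0.5]
gripper_width: 0.091
grasp_force: 0.0
tcp_pos: [0.3518, -0.2695, 0.2415]
tcp [ 0.3521 -0.2692  0.2414] w 0.0909 t 15.4167
tall_jar 0.72 [302, 161, 341, 216] [14. 12. 12.] top z 0.1055 c [ 0.3521 -0.2722] r 0.0179 rect [array([ 0.3522, -0.2719]), array([0.0341, 0.0349]), np.float64(27.439)]
cork_ring 0.6 [575, 13, 639, 87] [63. 46. 29.] top z 0.0652 c [ 0.6238 -0.1456] r 0.03 rect [array([ 0.6177, -0.1466]), array([0.0469, 0.0593]), np.float64(11.2131)]
balance 0.64 [487, 0, 640, 130] [27. 26. 27.] top z 0.0452 c [ 0.6248 -0.1466] r 0.0505 rect [array([ 0.6161, -0.1486]), array([0.083 , 0.0994]), np.float64(13.4422)]
```

```bash
python3 -m creep '[[[-0.003,0,0.035,0,0,0],[0,0,0.035,0,0,0],[0,0,0.035,0,0,0],[0,0,0.035,0,0,0],[0,0,0.02,0,0,0],[0,0,0.014,0,0,0],[0,0,0.0075,0,0,0],[0,0,0,0,0,0],[0,0,0,0,0,0],[0,0,0,0,0,0]]]' -1 | sed -n 2p
python3 -m creep '[[[0,0,0,0,0,0],[0,0,0,0,0,0],[0,0,0,0,0,0],[0,0,0,0,0,0],[0,0,0,0,0,0],[0,0,0,0,0,0],[0,0,0,0,0,0],[0,0,0,0,0,0],[0,0,0,0,0,0],[0,0,0,0,0,0],[0,0,0,0,0,0],[0,0,0,0,0,0]]]' 1 25
python3 -m creep '[[[0,0,-0.025,0,0,0],[0,0,-0.03,0,0,0],[0,0,-0.03,0,0,0],[0.002,0.02,0,0,0,0],[0.003,0.034,0,0,0,0],[0.003,0.038,0,0,0,0],[0.003,0.038,0,0,0,0],[0.003,0.038,0,0,0,0],[0.003,0.038,0,0,0,0],[0.003,0.038,0,0,0,0],[0.0015,0.038,0,0,0,0],[0,0,0,0,0,0]]]'
python3 -m creep '[[[0,0,0,0,0,0],[0,0,0,0,0,0]]]' | sed -n 2p
python3 -c "
from h import *
p=look(['tall_jar','cork_ring','balance'])"
```

```text
tcp_pos: [0.3522, -0.2729, 0.0608]
t: 17.4
tcp_pos: [0.3516, -0.2726, 0.0599]
eef_rot: [-0.0, 0.707, 0.707, 0.0]
contact_force: [0.3, -0.8, -0.2]
gripper_width: 0.0397
grasp_force: 25.0
t: 18.4
tcp_pos: [0.6395, -0.2503, 0.1446]
eef_rot: [0.002, 0.706, 0.708, 0.001]
contact_force: [-2.8, 0.8, -1.3]
gripper_width: 0.0396
grasp_force: 25.0
tcp_pos: [0.6328, -0.2507, 0.1442]
tcp [ 0.6324 -0.2509  0.1445] w 0.0396 t 18.6167
tall_jar 0.9 [270, 194, 370, 320] [31. 17. 16.] top z 0.1894 c [ 0.6328 -0.2391] r 0.0219 rect [array([ 0.6328, -0.2349]), array([0.0351, 0.0355]), np.float64(89.5646)]
cork_ring 0.59 [263, 3, 356, 103] [156. 114.  70.] top z 0.0655 c [ 0.625  -0.1451] r 0.0301 rect [array([ 0.6249, -0.1453]), array([0.0587, 0.0589]), np.float64(59.0086)]
balance 0.87 [174, 1, 410, 160] [53. 71. 64.] top z 0.0453 c [ 0.6253 -0.1462] r 0.0502 rect [array([ 0.6253, -0.1518]), array([0.0999, 0.0872]), np.float64(0.3865)]
balance 0.26 [270, 195, 372, 319] [31. 17. 16.] top z 0.1894 c [ 0.6326 -0.2385] r 0.0221 rect [array([ 0.6328, -0.2349]), array([0.0351, 0.0355]), np.float64(89.5646)]
```

```bash
python3 -c "
from h import *
for c in ['scene','side']:
    p=optics.grab_frame(c)
    for d in optics.silhouettes('tall_jar',p)[:2]:
        X,u,v=pts(p,d['mask']); X=X[(abs(X[:,0]-.633)<.04)&(abs(X[:,1]+.25)<.05)]
        if len(X)<30: continue
        for a in np.arange(.08,.2,.015):
            k=(X[:,2]>=a)&(X[:,2]<a+.015)
            if k.sum()>3: print(c,a.round(3),k.sum(),X[k].min(0).round(3),X[k].max(0).round(3))
    f=p['frame'];e=[int(a) for a in optics.silhouettes('balance',p)[0]['extent']]
    cv2.imwrite('pics/t_%s.png'%c,cv2.resize(f[max(0,e[1]-60):e[3]+20,e[0]-70:e[2]+40,::-1],None,fx=4,fy=4))
"
```

```text
scene 0.08 40 [ 0.636 -0.272  0.086] [ 0.653 -0.236  0.094]
scene 0.095 74 [ 0.637 -0.271  0.095] [ 0.654 -0.235  0.11 ]
scene 0.11 24 [ 0.648 -0.267  0.11 ] [ 0.659 -0.238  0.125]
side 0.08 24 [ 0.615 -0.247  0.086] [ 0.65  -0.228  0.094]
side 0.095 51 [ 0.611 -0.248  0.095] [ 0.649 -0.224  0.11 ]
side 0.11 50 [ 0.613 -0.244  0.111] [ 0.647 -0.229  0.125]
side 0.125 53 [ 0.615 -0.25   0.125] [ 0.652 -0.226  0.14 ]
side 0.14 54 [ 0.614 -0.245  0.14 ] [ 0.649 -0.226  0.155]
side 0.155 51 [ 0.615 -0.247  0.155] [ 0.649 -0.227  0.17 ]
side 0.17 57 [ 0.614 -0.247  0.17 ] [ 0.648 -0.225  0.184]
side 0.185 62 [ 0.613 -0.262  0.185] [ 0.648 -0.23   0.193]
```

View pics/t_scene.png

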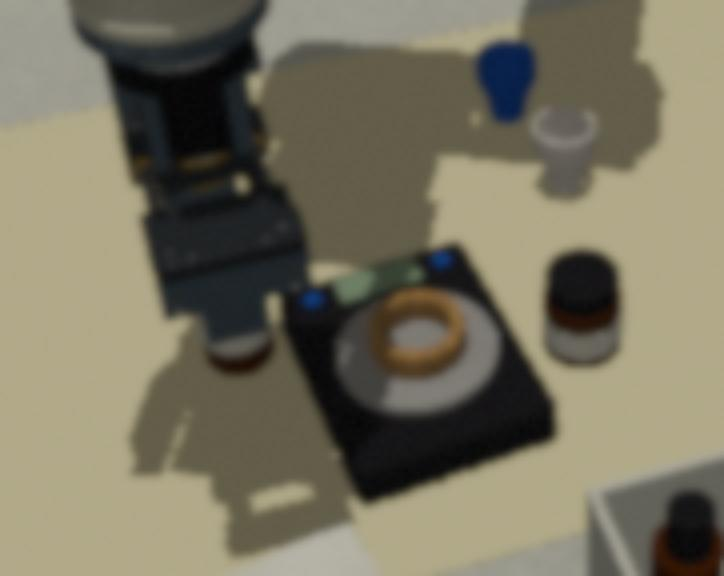

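The jar hangs upright; the gripper was hiding its top from the wrist camera. The scene crop shows the ring centred at (418,330) and the short jar standing at (582,310). Next I lower the tall jar, then go to the crucible with a 90° turn.

```bash
python3 -m creep '[[[0,0.001,0.025,0,0,0],[0,0,0.025,0,0,0],[0,0,0.015,0,0,0],[0,0,0.01,0,0,0],[0,0,0.006,0,0,0],[0,0,0.0025,0,0,0],[0,0,0,0,0,0],[0,0,0,0,0,0],[0,0,0,0,0,0]]]'
python3 -m creep '[[[0,0,0,0,0,0],[0,0,0,0,0,0],[0,0,0,0,0,0],[0,0,0,0,0,0],[0,0,0,0,0,0],[0,0,0,0,0,0],[0,0,0,0,0,0],[0,0,-0.025,0,0,0],[0,0,-0.035,0,0,0],[0,0,-0.035,0,0,0],[0,0,-0.035,0,0,0],[0,0,-0.035,0,0,0]]]' -1
python3 -m creep '[[[0,0,-0.01,0,0,0],[0.0256,-0.0168,0,0,0,0],[0.0256,-0.0168,0,0,0,0],[0.0256,-0.0168,0,0,0,0],[0.0256,-0.0168,0,0,0,0],[0.0256,-0.0168,0,0,0,0],[0.0256,-0.0168,0,0,0,0],[0.0256,-0.0168,0,0,0,0],[0.0256,-0.0168,0,0,0,0],[0.0256,-0.0168,0,0,0,0],[0.0256,-0.0168,0,0,0,0],[0,0,0,0,0,0]]]' | sed -n 2p
python3 -m creep '[[[0,0,0,0,0,0.12],[0,0,0,0,0,0.12],[0,0,0,0,0,0.12],[0,0,0,0,0,0.12],[0,0,0,0,0,0.12],[0,0,0,0,0,0.12],[0,0,0,0,0,0.12],[0,0,0,0,0,0.12],[0,0,0,0,0,0.12],[0,0,0,0,0,0.12],[0,0,0,0,0,0.12],[0,0,0,0,0,0.12]]]' | sed -n 2,3p
python3 -m creep '[[[0,0,0,0,0,0.12],[0,0,0,0,0,0.0108],[0,0,0,0,0,0],[0,0,0,0,0,0],[0,0,0,0,0,0]]]'
python3 -c "
from h import *
p=look(['crucible','beaker','short_jar','balance','tall_jar','cork_ring'],'w3.png'); print(env.read_state()['qpos'].round(2))"
```

```text
t: 19.82
tcp_pos: [0.6352, -0.2514, 0.0624]
eef_rot: [0.001, 0.707, 0.707, 0.0]
contact_force: [-0.4, -0.3, -1.5]
gripper_width: 0.0397
grasp_force: 25.0
t: 20.82
tcp_pos: [0.6343, -0.251, 0.2281]
eef_rot: [-0.0, 0.707, 0.707, -0.0]
contact_force: [0.6, -0.4, 0.1]
gripper_width: 0.0913
grasp_force: 0.0
tcp_pos: [0.4632, 0.0082, 0.2362]
tcp_pos: [0.4666, 0.0048, 0.2363]
eef_rot: [0.0, 0.998, 0.062, -0.0]
t: 23.23
tcp_pos: [0.4666, 0.0049, 0.2364]
eef_rot: [-0.0, 1.0, 0.002, -0.0]
contact_force: [-0.7, 0.6, 0.0]
gripper_width: 0.0912
grasp_force: 0.0
tcp [0.4666 0.0049 0.2364] w 0.0911 t 23.2833
crucible 0.88 [300, 163, 344, 208] [94. 87. 81.] top z 0.055 c [0.4647 0.0058] r 0.0224 rect [array([0.4647, 0.0055]), array([0.0433, 0.0442]), np.float64(89.2775)]
short_jar 0.93 [336, 1, 390, 64] [38. 35. 36.] top z 0.0626 c [ 0.6146 -0.0345] r 0.024 rect [array([ 0.6114, -0.0347]), array([0.047 , 0.0406]), np.float64(89.7188)]
balance 0.85 [400, 1, 546, 122] [35. 34. 34.] top z 0.0454 c [ 0.6238 -0.1459] r 0.0503 rect [array([ 0.6061, -0.1456]), array([0.0998, 0.062 ]), np.float64(89.8058)]
tall_jar 0.58 [547, 0, 640, 37] [70. 66. 58.] top z 0.0869 c [ 0.6199 -0.2421] r 0.0114 rect [array([ 0.6194, -0.2419]), array([0.0225, 0.0054]), np.float64(59.3092)]
tall_jar 0.29 [403, 0, 545, 123] [34. 33. 34.] top z 0.0454 c [ 0.6238 -0.1459] r 0.0503 rect [array([ 0.6061, -0.1456]), array([0.0998, 0.062 ]), np.float64(89.8058)]
cork_ring 0.67 [454, 0, 529, 52] [116.   84.   50.5] top z 0.0656 c [ 0.6239 -0.1443] r 0.0299 rect [array([ 0.6131, -0.1444]), array([0.037 , 0.0592]), np.float64(0.7731)]
[-0.12  0.27  1.72 -0.    1.15  1.45]
```

View pics/w3.png

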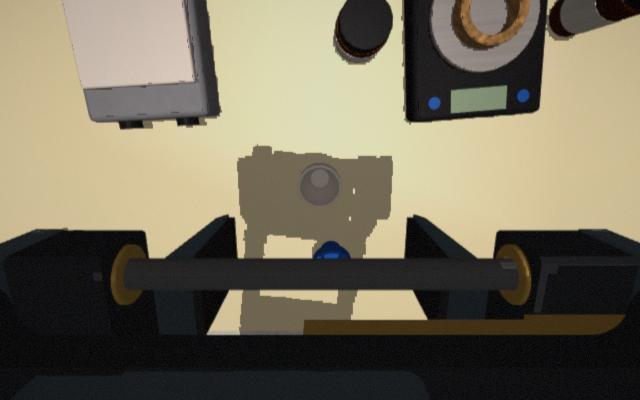

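White crucible at (320,184), blue at (332,250) behind it; the stirrer, short jar, ring and tall jar are all in place along the top. I grip the white one.

```bash
python3 -m creep '[[[-0.002,-0.0007,0.035,0,0,0],[0,0,0.035,0,0,0],[0,0,0.035,0,0,0],[0,0,0.035,0,0,0],[0,0,0.025,0,0,0],[0,0,0.015,0,0,0],[0,0,0.0084,0,0,0],[0,0,0,0,0,0],[0,0,0,0,0,0],[0,0,0,0,0,0]]]' -1 | sed -n 2p
python3 -m creep '[[[0,0,0,0,0,0],[0,0,0,0,0,0],[0,0,0,0,0,0],[0,0,0,0,0,0],[0,0,0,0,0,0],[0,0,0,0,0,0],[0,0,0,0,0,0],[0,0,0,0,0,0],[0,0,0,0,0,0],[0,0,0,0,0,0],[0,0,0,0,0,0],[0,0,0,0,0,0]]]' 1 15
python3 -m creep '[[[0,0,-0.035,0,0,0],[0,0,-0.035,0,0,0],[0,0,-0.035,0,0,0],[0.017,0.017,0,0,0,0],[0.0205,0.019,0,0,0,0],[0.0205,0.019,0,0,0,0],[0.0205,0.019,0,0,0,0],[0.0205,0.019,0,0,0,0],[0.0205,0.019,0,0,0,0],[0.0205,0.019,0,0,0,0],[0.02,0.0196,0,0,0,0],[0,0,0,0,0,0]]]' | tail -5
python3 -m creep '[[[0,0,0,0,0,0],[0,0,0,0,0,0],[0,0,0,0,0,0]]]' | sed -n 2p
python3 -c "
from h import *
p=look(['crucible','cork_ring','balance'],'w4.png')"
```

```text
tcp_pos: [0.4653, 0.0055, 0.049]
t: 25.42
tcp_pos: [0.4646, 0.0056, 0.048]
eef_rot: [0.0, 1.0, 0.0, 0.0]
contact_force: [-0.6, 0.1, 0.7]
gripper_width: 0.0439
grasp_force: 15.0
tcp_pos: [0.6277, -0.1485, 0.1528]
eef_rot: [0.001, 1.0, -0.001, 0.001]
contact_force: [-1.2, 0.4, -0.0]
gripper_width: 0.0438
grasp_force: 15.0
tcp_pos: [0.6238, -0.1443, 0.1528]
tcp [ 0.6239 -0.1442  0.153 ] w 0.0437 t 26.7167
crucible 0.81 [276, 212, 369, 310] [113. 105.  98.] top z 0.1598 c [ 0.6296 -0.1416] r 0.0289 rect [array([ 0.6297, -0.144 ]), array([0.0415, 0.0553]), np.float64(79.9309)]
crucible 0.22 [282, 163, 361, 226] [94. 71. 44.] top z 0.0655 c [ 0.625  -0.1449] r 0.0299 rect [array([ 0.6336, -0.1451]), array([0.0592, 0.0421]), np.float64(88.8542)]
cork_ring 0.86 [279, 164, 362, 227] [95. 70. 44.] top z 0.0655 c [ 0.6252 -0.145 ] r 0.0298 rect [array([ 0.6338, -0.145 ]), array([0.0592, 0.0417]), np.float64(89.2808)]
balance 0.84 [234, 100, 400, 300] [48. 45. 46.] top z 0.0453 c [ 0.6259 -0.146 ] r 0.0499 rect [array([ 0.6378, -0.1463]), array([0.0992, 0.0743]), np.float64(88.5384)]
```

View pics/w4.png

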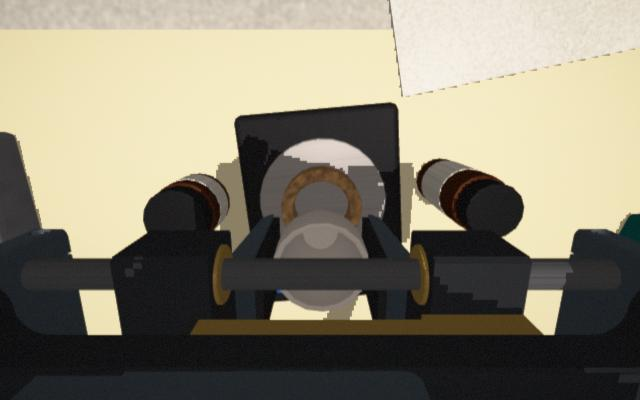

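Crucible at (320,265) is held in line with the ring at (320,196), so I lower it in.

```bash
python3 -m creep '[[[0.001,0.0007,0.015,0,0,0],[0,0,0.015,0,0,0],[0,0,0.012,0,0,0],[0,0,0.008,0,0,0],[0,0,0.005,0,0,0],[0,0,0.003,0,0,0],[0,0,0.0015,0,0,0],[0,0,0,0,0,0],[0,0,0,0,0,0],[0,0,0,0,0,0]]]'
python3 -m creep '[[[0,0,0,0,0,0],[0,0,0,0,0,0],[0,0,0,0,0,0],[0,0,0,0,0,0],[0,0,0,0,0,0],[0,0,0,0,0,0],[0,0,0,0,0,0],[0,0,0,0,0,0],[0,0,0,0,0,0]]]' -1
python3 -m creep '[[[0,0,-0.02,0,0,0],[0,0,-0.03,0,0,0],[0,0,-0.035,0,0,0],[0,0,-0.035,0,0,0],[0,0,-0.025,0,0,0],[0,0,0,0,0,0],[0,0,0,0,0,0]]]' | sed -n 2p
python3 -c "
from h import *
p=look(['crucible','cork_ring','balance','short_jar','tall_jar'],'w5.png')"
```

```text
t: 27.7
tcp_pos: [0.6259, -0.1458, 0.094]
eef_rot: [0.0, 1.0, 0.0, 0.0]
contact_force: [-0.5, -0.0, 0.3]
gripper_width: 0.0437
grasp_force: 15.0
t: 28.45
tcp_pos: [0.6256, -0.1457, 0.0935]
eef_rot: [0.0, 1.0, 0.0, 0.0]
contact_force: [-0.4, -0.3, 0.3]
gripper_width: 0.0912
grasp_force: 0.0
tcp_pos: [0.6262, -0.1459, 0.24]
tcp [ 0.6255 -0.1456  0.2384] w 0.0912 t 29.0833
crucible 0.96 [296, 169, 347, 218] [103.  95.  89.] top z 0.1 c [ 0.626  -0.1456] r 0.0225 rect [array([ 0.6263, -0.1454]), array([0.0434, 0.0436]), np.float64(0.9088)]
crucible 0.26 [252, 110, 382, 257] [42. 40. 41.] top z 0.0452 c [ 0.625 -0.146] r 0.05 rect [array([ 0.6252, -0.146 ]), array([0.0984, 0.0989]), np.float64(0.935)]
cork_ring 0.59 [291, 157, 347, 200] [87. 64. 39.] top z 0.0659 c [ 0.6253 -0.1454] r 0.0297 rect [array([ 0.6343, -0.1456]), array([0.0581, 0.0403]), np.float64(86.3722)]
balance 0.63 [253, 108, 383, 259] [42. 40. 41.] top z 0.0452 c [ 0.625 -0.146] r 0.05 rect [array([ 0.6252, -0.146 ]), array([0.0984, 0.0989]), np.float64(0.935)]
short_jar 0.82 [187, 167, 245, 220] [30. 28. 28.] top z 0.0624 c [ 0.6153 -0.035 ] r 0.0238 rect [array([ 0.6155, -0.0353]), array([0.0463, 0.0459]), np.float64(85.9745)]
tall_jar 0.62 [394, 152, 463, 204] [32. 29. 29.] top z 0.1054 c [ 0.6349 -0.2506] r 0.0178 rect [array([ 0.6351, -0.2504]), array([0.0342, 0.0343]), np.float64(64.4183)]
```

View pics/w5.png

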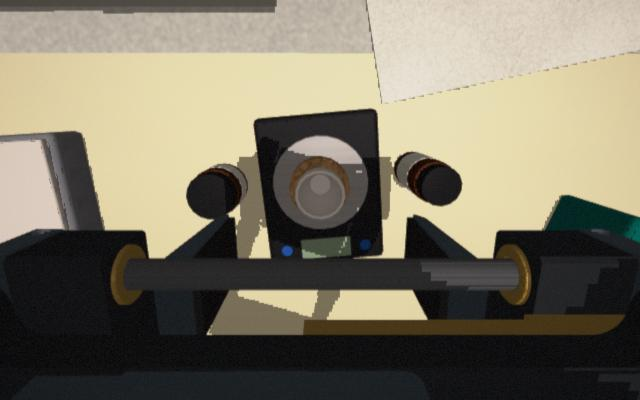

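Crucible at (320,190) stands in the ring (319,178), top at 0.100, all within 2 mm. Now the beaker.

```bash
python3 -m creep '[[[-0.0182,-0.0316,0,0,0,0],[-0.0182,-0.0316,0,0,0,0],[-0.0182,-0.0316,0,0,0,0],[-0.0182,-0.0316,0,0,0,0],[-0.0182,-0.0316,0,0,0,0],[-0.0182,-0.0316,0,0,0,0],[-0.0182,-0.0316,0,0,0,0],[-0.0182,-0.0316,0,0,0,0],[-0.0182,-0.0316,0,0,0,0],[-0.0182,-0.0316,0,0,0,0],[-0.0182,-0.0316,0,0,0,0],[-0.0182,-0.0316,0,0,0,0]]]' | sed -n 2p
python3 -m creep '[[[-0.0182,-0.0316,0,0,0,0],[-0.0182,-0.0316,0,0,0,0],[0,0,0,0,0,0],[0,0,0,0,0,0],[0,0,0,0,0,0],[0,0,0,0,0,0]]]'
python3 -c "
from h import *
p=look(['beaker','wash_bottle','stirrer'],'w6.png'); print(env.read_state()['qpos'].round(2))"
```

```text
tcp_pos: [0.4059, 0.2347, 0.2382]
t: 30.83
tcp_pos: [0.3712, 0.296, 0.2383]
eef_rot: [0.0, 1.0, -0.0, -0.0]
contact_force: [0.7, -0.0, 0.1]
gripper_width: 0.0911
grasp_force: 0.0
tcp [0.3713 0.2959 0.2383] w 0.0913 t 30.8833
beaker 0.55 [289, 151, 350, 218] [64. 59. 57.] top z 0.0719 c [0.3746 0.3015] r 0.0329 rect [array([0.3716, 0.2991]), array([0.0576, 0.057 ]), np.float64(71.2223)]
wash_bottle 0.81 [0, 0, 180, 73] [64. 62. 62.] top z 0.1733 c [0.4911 0.4716] r 0.0131 rect [array([0.4911, 0.4727]), array([0.0066, 0.026 ]), np.float64(89.4219)]
[ 0.55  0.28  1.7  -0.    1.16  2.12]
```

View pics/w6.png

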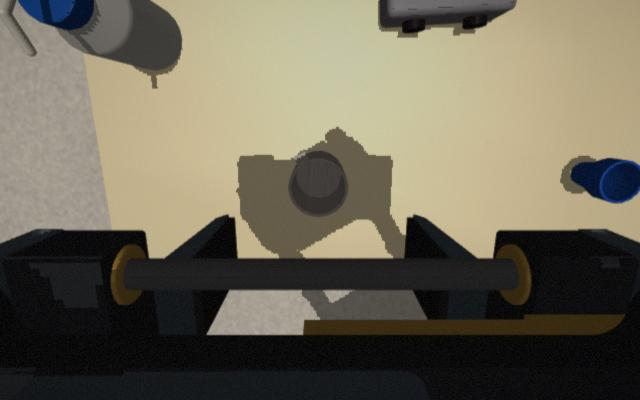

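The beaker is at (318,183) with its spout toward the upper left at (302,155), about 30° from +x towards +y. I turn the jaws 0.5 rad so that they close across the spout line, then grip.

```bash
python3 -m creep '[[[0,-0.002,0,0,0,-0.1],[0,0,0,0,0,-0.1],[0,0,0,0,0,-0.1],[0,0,0,0,0,-0.1],[0,0,0.0233,0,0,-0.1],[0,0,0.035,0,0,0],[0,0,0.035,0,0,0],[0,0,0.035,0,0,0],[0,0,0.03,0,0,0],[0,0,0.02,0,0,0],[0,0,0.01,0,0,0],[0,0,0.005,0,0,0]]]' -1 | sed -n 2p
python3 -m creep '[[[0,0,0,0,0,0],[0,0,0,0,0,0],[0,0,0,0,0,0]]]' | sed -n 2,4p
python3 -m creep '[[[0,0,0,0,0,0],[0,0,0,0,0,0],[0,0,0,0,0,0],[0,0,0,0,0,0],[0,0,0,0,0,0],[0,0,0,0,0,0],[0,0,0,0,0,0],[0,0,0,0,0,0],[0,0,0,0,0,0],[0,0,0,0,0,0],[0,0,0,0,0,0],[0,0,0,0,0,0]]]' 1 20
python3 -m creep '[[[0,0,-0.025,0,0,0],[0,0,-0.035,0,0,0],[0,0,-0.035,0,0,0],[0,0,-0.035,0,0,0],[0,0,0,0,0,0],[0,0,0,0,0,0],[0,0,0,0,0,0]]]'
python3 - <<'E'
from h import *
from scipy.spatial.transform import Rotation as R
s=env.read_state(); r=R.from_quat(s["eef_rot"],scalar_first=True)
print(r.inv().apply(np.array([.6145,.179,0.18])-s["tcp_pos"]).round(4))
E
```

```text
tcp_pos: [0.3705, 0.2979, 0.0436]
tcp_pos: [0.3714, 0.2989, 0.0461]
eef_rot: [-0.0, 0.969, 0.247, 0.001]
contact_force: [0.5, 0.4, 0.3]
t: 33.28
tcp_pos: [0.3709, 0.2988, 0.0453]
eef_rot: [-0.0, 0.969, 0.247, 0.0]
contact_force: [-0.9, 0.7, 5.0]
gripper_width: 0.0588
grasp_force: 20.0
t: 33.87
tcp_pos: [0.3705, 0.2985, 0.1747]
eef_rot: [0.0, 0.969, 0.247, -0.0]
contact_force: [-0.3, -0.7, -1.5]
gripper_width: 0.0587
grasp_force: 20.0
[ 0.1569  0.2218 -0.0053]
```

```bash
python3 -m creep '[[[0.014,0.02,0,0,0,0],[0.02,0.0283,0,0,0,0],[0.02,0.0283,0,0,0,0],[0.02,0.0283,0,0,0,0],[0.02,0.0283,0,0,0,0],[0.02,0.0283,0,0,0,0],[0.02,0.0283,0,0,0,0],[0.0229,0.032,0,0,0,0],[0,0,0,0,0,0],[0,0,0,0,0,0],[0,0,0,0,0,0],[0,0,0,0,0,0]]]'
python3 - <<'E'
from h import *
from scipy.spatial.transform import Rotation as R
look(["beaker","stirrer"],"w7.png")
s=env.read_state(); r=R.from_quat(s["eef_rot"],scalar_first=True)
print(r.inv().apply(np.array([.6145,.179,0.18])-s["tcp_pos"]).round(4))
for c in ["scene","side"]:
    p=optics.grab_frame(c)
    for n in ["beaker","stirrer"]:
        d=optics.silhouettes(n,p)[0]; X,_,_=pts(p,d["mask"]); print(c,n,np.percentile(X,[1,99],0).round(3).tolist())
E
```

```text
t: 34.87
tcp_pos: [0.6135, 0.1796, 0.174]
eef_rot: [-0.0, 0.969, 0.248, -0.001]
contact_force: [0.2, 0.3, -1.2]
gripper_width: 0.0588
grasp_force: 20.0
tcp [0.6136 0.1798 0.1744] w 0.0581 t 34.9167
beaker 0.62 [249, 184, 391, 321] [63. 59. 57.] top z 0.2004 c [0.6191 0.1825] r 0.0316 rect [array([0.623 , 0.1847]), array([0.0532, 0.0573]), np.float64(29.6134)]
stirrer 0.96 [228, 102, 415, 238] [119. 110. 103.] top z 0.0555 c [0.6157 0.1797] r 0.0747 rect [array([0.6162, 0.1795]), array([0.1056, 0.1083]), np.float64(3.6307)]
[ 0.      0.001  -0.0049]
scene beaker [[0.596, 0.15, 0.131], [0.645, 0.216, 0.202]]
scene stirrer [[0.532, 0.113, -0.001], [0.677, 0.239, 0.057]]
side beaker [[0.587, 0.098, 0.037], [0.642, 0.218, 0.2]]
side stirrer [[0.523, 0.126, 0.004], [0.669, 0.244, 0.058]]
```

View pics/w7.png

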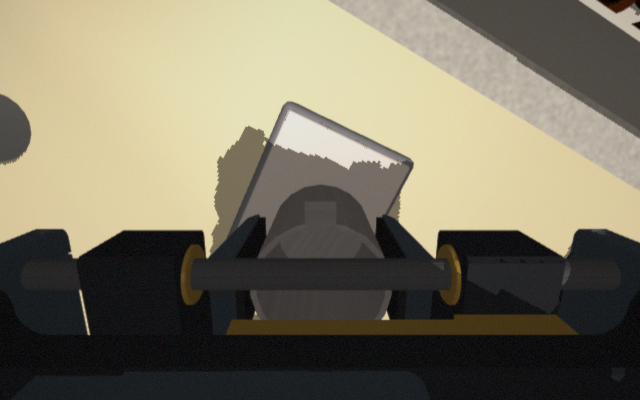

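The beaker hangs over the plate's middle (spout up at (320,210)), so I lower it, release and verify.

```bash
python3 -m creep '[[[0,0.001,0.025,0,0,0],[0,0,0.02,0,0,0],[0,0,0.013,0,0,0],[0,0,0.008,0,0,0],[0,0,0.005,0,0,0],[0,0,0.0025,0,0,0],[0,0,0,0,0,0],[0,0,0,0,0,0],[0,0,0,0,0,0],[0,0,0,0,0,0]]]'
python3 -m creep '[[[0,0,0,0,0,0],[0,0,0,0,0,0],[0,0,0,0,0,0],[0,0,0,0,0,0],[0,0,0,0,0,0],[0,0,0,0,0,0],[0,0,0,0,0,0],[0,0,0,0,0,0],[0,0,0,0,0,0]]]' -1
python3 -m creep '[[[0,0,-0.015,0,0,0],[0,0,-0.03,0,0,0],[0,0,-0.035,0,0,0],[0,0,-0.035,0,0,0],[0,0,-0.035,0,0,0],[0,0,0,0,0,0],[0,0,0,0,0,0],[0,0,0,0,0,0]]]'
python3 - <<'E'
from h import *
look(["beaker","stirrer"])
p=optics.grab_frame("scene"); cv2.imwrite("pics/end.png",cv2.resize(p["frame"][110:300,120:500,::-1],(800,400),interpolation=cv2.INTER_CUBIC))
E
```

```text
t: 36.15
tcp_pos: [0.6157, 0.1785, 0.1024]
eef_rot: [0.0, 0.969, 0.247, 0.001]
contact_force: [-0.5, 0.3, -2.0]
gripper_width: 0.0585
grasp_force: 20.0
t: 36.9
tcp_pos: [0.6153, 0.1784, 0.1017]
eef_rot: [0.0, 0.969, 0.247, -0.0]
contact_force: [0.2, 0.5, 0.3]
gripper_width: 0.0911
grasp_force: 0.0
t: 37.57
tcp_pos: [0.615, 0.1783, 0.2512]
eef_rot: [-0.0, 0.969, 0.247, -0.0]
contact_force: [-0.1, 0.3, -0.7]
gripper_width: 0.091
grasp_force: 0.0
tcp [0.6147 0.1783 0.2506] w 0.0916 t 37.6167
beaker 0.96 [285, 151, 354, 231] [67. 62. 60.] top z 0.1269 c [0.6196 0.1799] r 0.0332 rect [array([0.6161, 0.1793]), array([0.0593, 0.0573]), np.float64(71.0921)]
```

View pics/end.png

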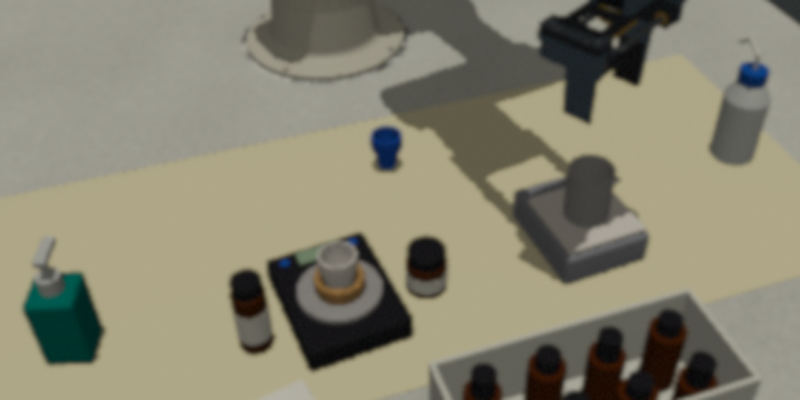

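The final view shows the jars at (252,310) and (426,267), the crucible in the ring at (339,265) and the beaker on the plate at (590,190). Everything is upright and released, and the bystanders and the blue crucible are untouched.

```bash
python3 -c "
from station import env
print(env.sign_off())"
```

```text
the job is handed in; nothing more can be done
None
```

The bench is laid out and handed in at about 38 s of the 144 s allowed: ring, crucible, beaker and both jars measured within about 3 mm of their target spots. Everything is upright and let go of, and the wash bottle, soap dispenser and blue look-alike were left alone; the hand-in returned no verdict.

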